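# Find the rocking canister lid and press it home

## Task

One of the four wooden canister lids in the rack is not pushed home. Press down with the fingertips close to one end of each lid's length until you find the one that rocks, then press down on the middle of that lid until it is fully home and level, and finish with the fingertips still pressing firmly down on that lid (the program ends while holding it down). Do not pinch, pull up or lift anything, and leave the things around the rack where they are.

Things in the scene. Friction and masses are not known exactly. Their poses are not given: they have to be found in the camera images.
- place_1 (a point): Centre of the top of the lid at the first of the four places in the dark wooden rack (place_1 at the rack's +y end, place_4 at its -y end, 90 mm apart). As found, the lid's top face lies within 5 mm above or below this point, because the canisters stand unevenly in their cut-outs. The point's x axis runs along the lid's length (112 mm; the lid's ends are at x = +-56 mm), its y axis along the lid's width (74 mm) and along the row, z up.
- place_2 (a point): Centre of the top of the lid at the second of the four places in the dark wooden rack (place_1 at the rack's +y end, place_4 at its -y end, 90 mm apart). As found, the lid's top face lies within 5 mm above or below this point, because the canisters stand unevenly in their cut-outs. The point's x axis runs along the lid's length (112 mm; the lid's ends are at x = +-56 mm), its y axis along the lid's width (74 mm) and along the row, z up.
- place_3 (a point): Centre of the top of the lid at the third of the four places in the dark wooden rack (place_1 at the rack's +y end, place_4 at its -y end, 90 mm apart). As found, the lid's top face lies within 5 mm above or below this point, because the canisters stand unevenly in their cut-outs. The point's x axis runs along the lid's length (112 mm; the lid's ends are at x = +-56 mm), its y axis along the lid's width (74 mm) and along the row, z up.
- place_4 (a point): Centre of the top of the lid at the fourth of the four places in the dark wooden rack (place_1 at the rack's +y end, place_4 at its -y end, 90 mm apart). As found, the lid's top face lies within 5 mm above or below this point, because the canisters stand unevenly in their cut-outs. The point's x axis runs along the lid's length (112 mm; the lid's ends are at x = +-56 mm), its y axis along the lid's width (74 mm) and along the row, z up.
- lid_seat (a joint): How far the one loose lid has been pushed down, in m: 0 as found, 0.006 fully home, negative if pulled up out of its canister. It does not tell which place that lid is at. The lid is stiff in its canister: about 6 N on its middle pushes it down and it stays where it is left. At 0.006 it meets the rim and is rigid. The three other lids are home already and do not move when pressed.
- lid_rock (a joint): Tilt of the one loose lid about its middle line (y axis of its place), rad: 0 level, positive when its +x end is down. Until it is home, about 1.5 N pressed within 15 mm of either end tips that end 6 mm down to the rim, about 0.12 rad; let go, it springs level. A gentle press there does not push it home (well over 10 N, or a press nearer the middle, may). Once home it no longer rocks.
- jar: Glass canister with a glass lid on a steel wire clip, 90 mm across, 139 mm tall, standing loose beyond the rack's +y end; origin at the centre of its underside. To be left alone.
- funnel: Red plastic funnel standing mouth down beyond the rack's -y end, 104 mm across, 110 mm tall, loose; origin at the centre of its underside. To be left alone.
- plate: Yellow melamine plate, 170 mm across, 18 mm high, lying loose behind the rack (+x side); origin at the centre of its underside. To be left alone.
- chopsticks: Pair of wooden chopsticks, 230 mm long, lying on a small ceramic rest, 20 mm high in all, in front of the rack (robot side); origin at mid-length on the surface, x along the sticks. To be left alone.

How it is judged (in metres and radians):
On the way:
1. the loose lid is found: pressed near one end, it rocks by at least 0.05 rad ((value of joint lid_rock above 0.05 rad or value of joint lid_rock below -0.05 rad)), for 0.1 s.
At the end, for the whole second after the job is handed in: The loose lid is pushed down to within 1.5 mm of home and level within 0.03 rad, the fingers still press on that very lid with more than 2 N, and the jar, funnel, plate and chopsticks are within 30 mm of where they stood (value of joint lid_seat above 0.0045 m and value of joint lid_rock between -0.03 and 0.03 rad and contact force between the fingers and lid_seat above 2 N and distance of each of jar, funnel, plate, chopsticks from where it was at the start of the episode below 0.03 m); the arm keeps its last pose, push and grip.
It fails at once if the loose lid is pulled up (value of joint lid_seat below -0.003 m).
It fails at once if the jar moved more than 30 mm or lifted (distance of jar from where it was at the start of the episode above 0.03 m).
It fails at once if the funnel moved more than 30 mm or lifted (distance of funnel from where it was at the start of the episode above 0.03 m).
It fails at once if the plate moved more than 30 mm or lifted (distance of plate from where it was at the start of the episode above 0.03 m).
It fails at once if the chopsticks moved more than 30 mm or lifted (distance of chopsticks from where it was at the start of the episode above 0.03 m).
It also fails if it takes over 45 s, if anything falls off the work surface, if the arm or the gripper's body presses on something with over 40 N, if the wrist force passes 120 N, or if a joint passes its speed limit or range.

## Robot

A 6-joint arm with a two-finger parallel gripper is mounted at the origin on the work surface. World frame = base frame: x ahead of the robot, y to its left, z up, the work surface at z = 0. Lengths are in m, angles in degrees, forces in N, time in s.
With the tool pointing down it reaches from about 0.35 to 0.875 m from the base axis. Payload 4.2 kg.
Tool frame: the origin (TCP) lies midway between the tips of the shut fingers; the grasp point (between the pads) lies 19 mm behind it (r.grasp_offset is the distance from the TCP to the grasp point, in m); z points along the fingers, y is the direction in which the jaws open and shut (so a half turn about z gives the same grasp; the last joint's range is limited). The gripper opens to 87 mm and grips with 3 to 60 N. Pads are 19 mm wide; open, the fingers measure 117 mm over their backs; the gripper's body (75 mm by 190 mm) begins 51 mm behind the grasp point.
Start: joints at [-53.938, 22.042, 0.453, 0, -68.411, -14.817], TCP at [0.226, -0.582, 0.223] pointing down, gripper open.
Joint ranges: [-179.83, 179.83], [-69.29, 118.12], [-61.27, 80.66], [-181.25, 117.63], [-171.15, -9.14], [-177.46, 177.46]. Speed limits (degrees/s): [159.86, 159.86, 180, 180, 180, 180].

## Interface

Orientations are given as a 3x3 rotation matrix whose columns are the frame's x, y, z axes.
In Python, from station import r gives the robot as it stands.
- The arm moves only by the shell command python3 -m crank 'ROWS'. ROWS is JSON, a list of rows, each a list of 3 entries, a list of its own where there are three numbers: the closure, from -1 (fully open) to 1 (shut), so that 0 is half open, then the shift along the tool's x, y, z as a fraction of full scale, then the turn, a rotation vector about the tool's x, y, z as a fraction of full scale. In form: [[fingers, [dx, dy, dz], [wx, wy, wz]], ...]. A call has 1 to 8 rows; each row shifts and turns the commanded pose from where the row before left it, along the tool's axes as they then stand; what a row does not reach is not made up. Full scale, the value 1, is 100 mm for a shift and 45 degrees for a turn. A row lasts 1/10 s, in which the tool goes at most 50 mm and 8.59 degrees, less where a joint would pass 70% of its speed; a pose out of reach is approached as far as the arm can. A call with a number of a shift or a turn outside -1 to 1 is refused whole. A call with a gripper value outside its range is refused whole. The fingers move at their own pace and stop on an object; the grip force is fixed at half the most. Time passes only in rows, so rows that do not move let the fingers close. It gives the time, the measured TCP pose, the force and the opening at its end, in the units of the state.
- r.sense(): the state, without advancing time (a new reading comes with each control period).
- r.capture(name): name is "scene" or "top" or "wrist"; returns a dict with "img" (420x560x3 uint8, blue, green, red), "fx", "fy", "cx", "cy" (pixels), "dist" ([k1, k2, p1, p2, k3] as OpenCV has them; the pictures are not rectified), "R" (3x3) and "t" (3): a world point X has camera coordinates R X + t. Camera axes: x right, y down, z forward; pixel columns grow to the right and rows downward; lengths in m; the calibration is good to about 2 mm. A picture is of the moment at which its call begins. There is no depth.
- r.finish_job(): hands the job in, once; it reports no verdict.
The state is a dict: "time_s": time; "joints": joint angles; "joint_velocities": joint speeds; "effort": joint torques, N m; "tcp_pos": TCP position; "ee_rot": TCP orientation; "wrist_force": force on the tool from outside, world axes, zero at the start; "moment": the same for the moment, N m; "gripper_width": opening from 0.0 (shut) to 1.0 (fully open).
Only numpy, scipy, OpenCV 4.12 (cv2) and the standard library are available. Lean on these libraries where they do the work, as an engineer would, in place of code of your own. Each camera call takes 0.05 s, during which the arm holds its last target.

## Working session

There is one attempt and no reset: what is moved stays moved. The work goes in short steps, Python scripts to look and compute and a shell command to move; the robot and the scene stay as the last step left them, time stands still between calls to the robot, and variables do not carry over. Pictures are saved under pics/ and viewed, and the job is handed in when it is done.

```bash
mkdir -p pics; python3 - <<'E'
from station import r
import cv2
for n in("scene","top","wrist"):
    c=r.capture(n);cv2.imwrite(f"pics/{n}0.png",c["img"])
    print(n,c["fx"],c["fy"],c["cx"],c["cy"],c["dist"],c["R"],c["t"])
s=r.sense();print(s)
E
```

```text
scene 475.02139366917896 475.02139366917896 265.8364244505121 203.94686911634759 [0.01849958 0.         0.         0.         0.        ] [[-0.77858161  0.62753146  0.00386397]
 [ 0.39322332  0.49265436 -0.77631637]
 [-0.48906655 -0.60290625 -0.63033164]] [ 0.4280095  -0.14605264  1.43415414]
top 456.94832940365404 456.94832940365404 285.8573800380014 213.84523817104758 [-0.08998178  0.          0.          0.          0.        ] [[-6.30635736e-05 -9.99895502e-01  1.44561817e-02]
 [-9.89081329e-01 -2.06804905e-03 -1.47356196e-01]
 [ 1.47370694e-01 -1.43076322e-02 -9.88977841e-01]] [-0.00668038  0.55738304  1.07328283]
wrist 315.0863419563345 315.0863419563345 275.97427184484326 211.01966213409216 [-0.00969737  0.          0.          0.          0.        ] [[-0.36292349  0.93181651  0.00213007]
 [ 0.90399973  0.3515332   0.24332879]
 [ 0.225989    0.09023532 -0.96994152]] [ 0.62438103 -0.02911808  0.3893816 ]
{'time_s': 0.15, 'joints': array([-5.39395829e+01,  2.20801267e+01,  3.98452495e-01, -2.09256331e-02,
       -6.84123212e+01, -1.48160029e+01]), 'joint_velocities': array([-0.08484258, -0.16380189,  0.26165746,  0.03609422,  0.07845522,
        0.1010033 ]), 'effort': array([-3.09071411e-04, -3.91051805e+01,  1.87587243e+01,  4.22237411e+00,
        1.24020490e-02, -1.42463909e-04]), 'tcp_pos': array([ 0.22631091, -0.58209784,  0.22172008]), 'ee_rot': array([[-9.32091950e-01, -3.62221091e-01, -6.91130385e-04],
       [-3.62221739e-01,  9.32090705e-01,  1.52608310e-03],
       [ 9.14167231e-05,  1.67279222e-03, -9.99998597e-01]]), 'wrist_force': array([-0.31821173,  0.23908193,  0.90758986]), 'moment': array([-0.01733492, -0.02686151,  0.00791123]), 'gripper_width': 0.9967264282536773}
```

View pics/scene0.png

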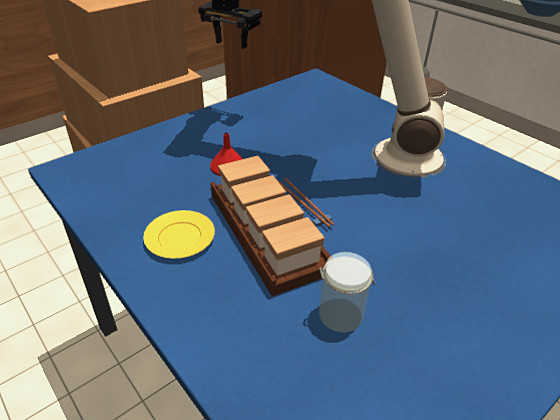

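View pics/top0.png

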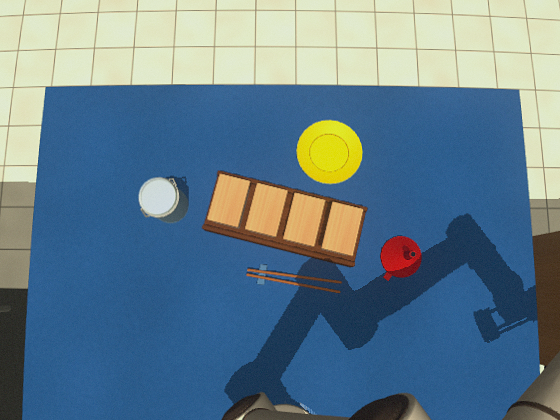

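The top view shows four lids, at about (230,201), (267,210), (304,218) and (343,229). The jar is at (160,198), the funnel at (400,257), the plate at (329,152) and the chopsticks at (293,279). I'll zoom in to measure the lids.

```bash
python3 - <<'E'
import cv2,numpy as np
a=cv2.imread("pics/top0.png")[160:275,195:375];b=cv2.imread("pics/scene0.png")[145:300,200:340]
cv2.imwrite("pics/topz.png",cv2.resize(a,None,fx=4.4,fy=4.4,interpolation=cv2.INTER_CUBIC))
cv2.imwrite("pics/scz.png",cv2.resize(b,None,fx=3.8,fy=3.8,interpolation=cv2.INTER_CUBIC))
im=cv2.imread("pics/top0.png");h=cv2.cvtColor(im,cv2.COLOR_BGR2HSV)
m=((h[...,0]<25)&(h[...,2]>165)&(h[...,1]>60)).astype(np.uint8);m[:160]=0;m[275:]=0;m[:,:195]=0;m[:,375:]=0
n,l,st,ce=cv2.connectedComponentsWithStats(m,connectivity=4)
for i in range(1,n):
    if st[i,4]>100:
        print(st[i],ce[i],cv2.minAreaRect(np.argwhere(l==i)[:,::-1].astype(np.float32)))
E
```

```text
[ 207  174   43   53 1507] [228.15992037 199.78964831] ((228.067138671875, 199.74972534179688), (31.75503158569336, 47.962345123291016), 15.018359184265137)
[ 245  183   43   54 1524] [265.8832021  209.25984252] ((265.8179931640625, 209.20974731445312), (32.04042053222656, 47.68806838989258), 14.38139533996582)
[ 283  193   42   53 1524] [303.82349081 218.97834646] ((304.0294189453125, 218.88235473632812), (32.01470184326172, 47.77951431274414), 14.03624439239502)
[ 322  202   41   54 1526] [341.98754915 228.18741809] ((342.02294921875, 228.15245056152344), (31.950984954833984, 48.155521392822266), 13.240520477294922)
```

View pics/topz.png

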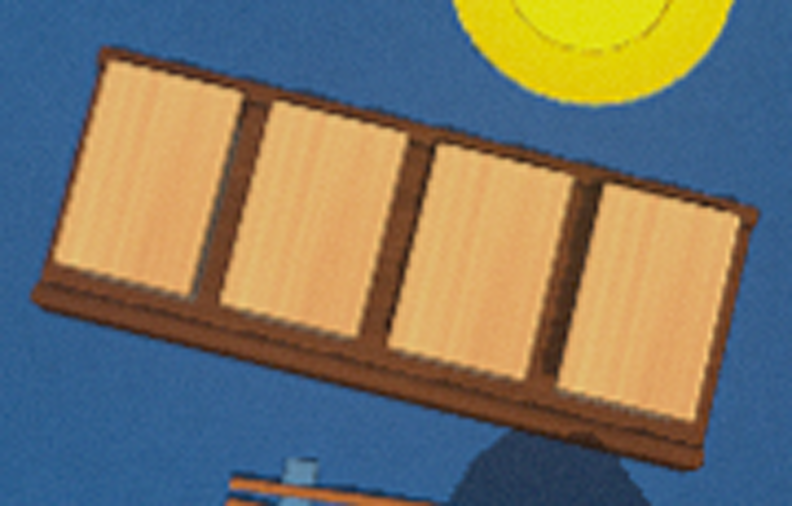

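View pics/scz.png

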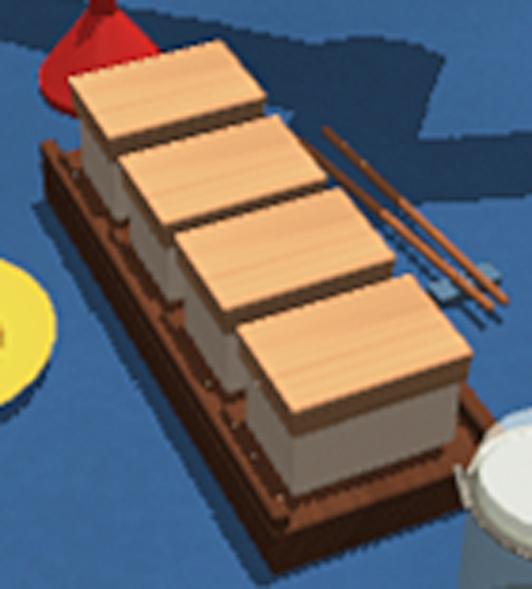

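```bash
cat > fit.py <<'E'
import cv2,numpy as np
from scipy.optimize import least_squares
from station import r
S=r.capture("scene");T=r.capture("top")
def pj(c,X): return cv2.projectPoints(np.array(X,float),cv2.Rodrigues(c["R"])[0],c["t"],np.array([[c["fx"],0,c["cx"]],[0,c["fy"],c["cy"]],[0,0,1]]),np.array(c["dist"]))[0][:,0]
sc=np.array([[(238,325),(297,413),(470,352),(408,275)],[(176,233),(233,310),(393,260),(337,192)],[(120,157),(173,226),(327,180),(278,116)],[(68,75),(112,140),(265,98),(220,40)]],float)/3.8+[200,145]-.37
tc=np.array([[228.1,199.77],[265.85,209.23],[303.9,218.93],[342,228.17]])
tz=np.array([[(246,93),(105,58),(52,262),(193,297)],[(408,132),(268,98),(220,303),(360,338)],[(575,177),(436,142),(387,347),(528,382)],[(742,215),(603,182),(556,387),(697,422)]],float)/4.4+[195,160]-.39
C=np.array([(56,-37),(56,37),(-56,37),(-56,-37)])/1000
def lids(p):
    c,s=np.cos(p[2]),np.sin(p[2]);R=np.array([[c,-s],[s,c]])
    out=[]
    for i in range(4):
        o=np.array([0,(1.5-i)*.09]); out.append(np.c_[(C+o)@R.T+p[:2],np.full(4,p[3+i])])
    return np.array(out)
def res(p):
    L=lids(p).reshape(-1,3)
    return np.r_[(pj(S,L)-sc.reshape(-1,2)).ravel(),(pj(T,L)-tz.reshape(-1,2)).ravel()]
q=least_squares(res,[.5,0,-.23,.1,.1,.1,.1],loss='soft_l1')
p=q.x;print("fit",p[:2],np.degrees(p[2]),p[3:],np.sqrt(np.mean(res(p)**2)))
print(res(p).reshape(2,16,2).mean(1))
print(lids(p).mean(1).round(4))
E
python3 fit.py
```

```text
fit [ 0.54760374 -0.00320255] -13.908223930889093 [0.10468593 0.10389001 0.10003787 0.10544428] 0.7249734332052278
[[-0.47810176 -0.02182312]
 [-0.14791543  0.18699761]]
[[ 0.5801  0.1278  0.1047]
 [ 0.5584  0.0405  0.1039]
 [ 0.5368 -0.0469  0.1   ]
 [ 0.5152 -0.1342  0.1054]]
```

```bash
python3 -m crank '[[1,[0,0,0],[0,0,0.19]],[1,[0,0,0],[0,0,0.19]],[1,[0,0,0],[0,0,0.19]],[1,[0,0,0],[0,0,0.19]],[1,[0,0,0],[0,0,0.02]],[1,[0,0,0],[0,0,0]]]'
cat > go.py <<'E'
import sys,numpy as np
from station import r
P={1:(.5801,.1278,.1047),2:(.5584,.0405,.1039),3:(.5368,-.0469,.1),4:(.5152,-.1342,.1054)}
a=np.radians(-13.9);ex=np.array([np.cos(a),np.sin(a),0])
def go(i,off,h):
    s=r.sense();t=np.array(P[i])+off*ex;t[2]+=h
    E=s["ee_rot"];d=E.T@(t-s["tcp_pos"])
    print("shift/0.1m",(d/.1).round(3),"tcp",s["tcp_pos"].round(4),"yawerr",round(float(np.degrees(np.arctan2(E[1,0],E[0,0]))-166.1),2),"tilt",E[:2,2].round(4),"F",s["wrist_force"].round(2),"j",s["joints"].round(0),"t",s["time_s"])
go(int(sys.argv[1]),float(sys.argv[2]),float(sys.argv[3]))
E
python3 go.py 4 -.047 .03
```

```text
time_s: 0.85
tcp_pos: [0.2265, -0.5824, 0.2224]
ee_rot: [[-0.972, 0.237, -0.0], [0.237, 0.972, 0.0], [0.0, 0.0, -1.0]]
wrist_force: [-0.3, -0.2, 0.3]
gripper_width: 0.543
shift/0.1m [-1.274  5.04   0.871] tcp [ 0.2265 -0.5824  0.2224] yawerr 0.2 tilt [-0.0002  0.0003] F [-0.31 -0.23  0.29] j [-54.  22.   0.  -0. -68. -50.] t 0.85
```

```bash
python3 -m crank '[[1,[-0.1,0.42,0],[0,0,0]],[1,[-0.1,0.42,0],[0,0,0]],[1,[-0.1,0.42,0],[0,0,0]],[1,[-0.1,0.42,0],[0,0,0]],[1,[-0.1,0.42,0],[0,0,0]],[1,[-0.1,0.42,0],[0,0,0]],[1,[-0.1,0.42,0],[0,0,0]],[1,[-0.1,0.42,0],[0,0,0]]]'
python3 go.py 4 -.047 .03
```

```text
time_s: 1.65
tcp_pos: [0.3852, -0.2739, 0.2229]
ee_rot: [[-0.972, 0.237, 0.001], [0.237, 0.972, -0.0], [-0.001, -0.0, -1.0]]
wrist_force: [0.5, -0.2, 0.0]
gripper_width: 0.005
shift/0.1m [-0.462  1.667  0.875] tcp [ 0.3852 -0.2739  0.2229] yawerr 0.2 tilt [ 0.0008 -0.0003] F [ 0.55 -0.24  0.02] j [-16.   7. -20.   0. -63. -88.] t 1.65
```

```bash
python3 -m crank '[[1,[-0.1,0.4,0],[0,0,0]],[1,[-0.1,0.4,0],[0,0,0]],[1,[-0.1,0.4,0],[0,0,0]],[1,[-0.1,0.4,0.2],[0,0,0]],[1,[0,0,0.3],[0,0,0]],[1,[0,0,0.2],[0,0,0]],[1,[0,0,0],[0,0,0]],[1,[0,0,0],[0,0,0]]]' 
python3 go.py 4 -.047 0
```

```text
time_s: 2.45
tcp_pos: [0.4622, -0.1298, 0.1531]
ee_rot: [[-0.971, 0.238, 0.0], [0.238, 0.971, -0.001], [-0.0, -0.0, -1.0]]
wrist_force: [0.0, 0.2, 0.9]
gripper_width: 0.004
shift/0.1m [-0.055  0.085  0.477] tcp [ 0.4622 -0.1298  0.1531] yawerr 0.14 tilt [ 0.0003 -0.0006] F [0.04 0.16 0.94] j [   4.   12.  -25.    0.  -53. -108.] t 2.45
```

```bash
python3 -m crank '[[1,[-0.055,0.085,0.2],[0,0,0]],[1,[0,0,0.2],[0,0,0]],[1,[0,0,0],[0,0,0]],[1,[0,0,0],[0,0,0]]]' 
python3 go.py 4 -.047 0; python3 - <<'E'
from station import r;import cv2
cv2.imwrite("pics/s1.png",cv2.resize(r.capture("scene")["img"][100:320,150:400],None,fx=2.6,fy=2.6))
cv2.imwrite("pics/w1.png",r.capture("wrist")["img"])
E
```

```text
time_s: 2.85
tcp_pos: [0.47, -0.1232, 0.1139]
ee_rot: [[-0.971, 0.239, 0.002], [0.239, 0.971, -0.0], [-0.002, 0.0, -1.0]]
wrist_force: [-1.0, 0.5, 0.6]
gripper_width: 0.004
shift/0.1m [0.005 0.001 0.085] tcp [ 0.47   -0.1232  0.1139] yawerr 0.07 tilt [ 0.0019 -0.0005] F [-1.    0.5   0.63] j [   5.   15.  -27.    0.  -47. -108.] t 2.85
```

View pics/s1.png

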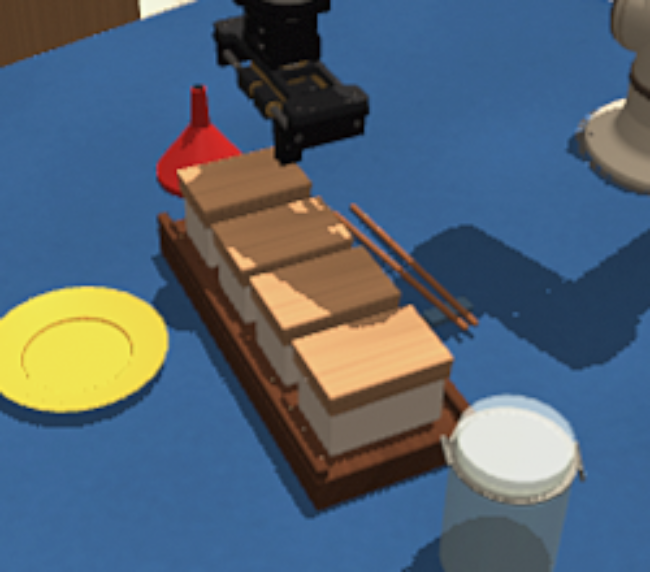

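View pics/w1.png

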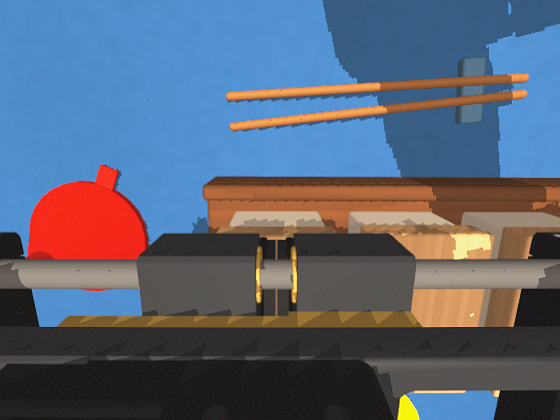

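The scene view puts the fingertips (288,155) over the near end of lid 4. The wrist view shows the fingers at (277,270), centred on that lid. Next I descend in small steps.

```bash
f(){ grep -E "tcp_pos|wrist|time"|tr '\n' ' ';echo; }
python3 -m crank '[[1,[0,0,0.04],[0,0,0]],[1,[0,0,0],[0,0,0]]]' |f
python3 -m crank '[[1,[0,0,0.02],[0,0,0]],[1,[0,0,0],[0,0,0]]]' |f
python3 -m crank '[[1,[0,0,0.02],[0,0,0]],[1,[0,0,0],[0,0,0]]]' |f
```

```text
time_s: 3.15 tcp_pos: [0.4691, -0.1228, 0.1088] wrist_force: [-0.2, -1.1, -0.6] 
time_s: 3.35 tcp_pos: [0.4692, -0.1228, 0.1066] wrist_force: [-0.5, -0.5, 0.2] 
time_s: 3.55 tcp_pos: [0.4691, -0.1227, 0.1045] wrist_force: [0.1, -0.8, 1.3]
```

```bash
f(){ grep -E "tcp_pos|wrist|time"|tr '\n' ' ';echo; }
python3 -m crank '[[1,[0,0,0.01],[0,0,0]],[1,[0,0,0],[0,0,0]]]' |f
python3 -m crank '[[1,[0,0,0.01],[0,0,0]],[1,[0,0,0],[0,0,0]]]' |f
python3 -m crank '[[1,[0,0,0.01],[0,0,0]],[1,[0,0,0],[0,0,0]]]' |f
```

```text
time_s: 3.75 tcp_pos: [0.4691, -0.1227, 0.1038] wrist_force: [-1.1, 0.7, 3.8] 
time_s: 3.95 tcp_pos: [0.4692, -0.1228, 0.1035] wrist_force: [-4.0, 0.9, 9.5] 
time_s: 4.15 tcp_pos: [0.4692, -0.1228, 0.1033] wrist_force: [-5.7, 1.8, 13.9]
```

Lid 4 is rigid: the force climbed from 3.8 to 13.9 N over about 0.5 mm. Next is lid 3.

```bash
python3 -m crank '[[1,[0,0,-0.25],[0,0,0]],[1,[0,0.4,0],[0,0,0]],[1,[0,0.4,0],[0,0,0]],[1,[0,0.1,0],[0,0,0]],[1,[0,0,0],[0,0,0]],[1,[0,0,0],[0,0,0]]]' 
python3 go.py 3 -.047 0
```

```text
time_s: 4.75
tcp_pos: [0.4902, -0.0357, 0.1261]
ee_rot: [[-0.971, 0.239, -0.001], [0.239, 0.971, -0.0], [0.001, -0.0, -1.0]]
wrist_force: [-0.4, 0.4, -1.3]
gripper_width: 0.003
shift/0.1m [-0.009  0.003  0.261] tcp [ 0.4902 -0.0357  0.1261] yawerr 0.05 tilt [-0.001  -0.0001] F [-0.42  0.43 -1.31] j [  15.   15.  -26.   -0.  -50. -119.] t 4.75
```

```bash
f(){ grep -E "tcp_pos|wrist|time"|tr '\n' ' ';echo; }
python3 -m crank '[[1,[0,0,0.2],[0,0,0]],[1,[0,0,0],[0,0,0]],[1,[0,0,0],[0,0,0]]]' |f
for i in 1; do :; done
python3 -m crank '[[1,[0,0,0.02],[0,0,0]],[1,[0,0,0],[0,0,0]]]' |f
python3 -m crank '[[1,[0,0,0.02],[0,0,0]],[1,[0,0,0],[0,0,0]]]' |f
python3 -m crank '[[1,[0,0,0.01],[0,0,0]],[1,[0,0,0],[0,0,0]]]' |f
python3 -m crank '[[1,[0,0,0.01],[0,0,0]],[1,[0,0,0],[0,0,0]]]' |f
```

```text
time_s: 5.05 tcp_pos: [0.4901, -0.0363, 0.1064] wrist_force: [-0.4, 0.0, 0.3] 
time_s: 5.25 tcp_pos: [0.4905, -0.0357, 0.1046] wrist_force: [-0.0, -0.2, 0.0] 
time_s: 5.45 tcp_pos: [0.4907, -0.0357, 0.1045] wrist_force: [-3.5, 0.3, 11.5] 
time_s: 5.65 tcp_pos: [0.4907, -0.0357, 0.1044] wrist_force: [-7.3, 0.7, 17.6] 
time_s: 5.85 tcp_pos: [0.4907, -0.0356, 0.1044] wrist_force: [-8.8, 1.6, 22.7]
```

Lid 3 is rigid too, at z = 0.1045. On to lid 2, with finer steps.

```bash
python3 -m crank '[[1,[0,0,-0.25],[0,0,0]],[1,[0,0.4,0],[0,0,0]],[1,[0,0.4,0],[0,0,0]],[1,[0,0.1,0],[0,0,0]],[1,[0,0,0],[0,0,0]],[1,[0,0,0],[0,0,0]]]' 
python3 go.py 2 -.047 0
```

```text
time_s: 6.45
tcp_pos: [0.5116, 0.0515, 0.1253]
ee_rot: [[-0.971, 0.239, -0.001], [0.239, 0.971, -0.0], [0.001, -0.001, -1.0]]
wrist_force: [-0.8, -0.2, -0.6]
gripper_width: 0.005
shift/0.1m [-0.011  0.005  0.214] tcp [0.5116 0.0515 0.1253] yawerr 0.05 tilt [-0.0011 -0.0004] F [-0.83 -0.19 -0.57] j [  24.   17.  -23.   -0.  -50. -128.] t 6.45
```

```bash
f(){ grep -E "tcp_pos|wrist|time"|tr '\n' ' ';echo; }
python3 -m crank '[[1,[0,0,0.15],[0,0,0]],[1,[0,0,0],[0,0,0]],[1,[0,0,0],[0,0,0]]]' |f
python3 -m crank '[[1,[0,0,0.02],[0,0,0]],[1,[0,0,0],[0,0,0]]]' |f
python3 -m crank '[[1,[0,0,0.01],[0,0,0]],[1,[0,0,0],[0,0,0]]]' |f
python3 -m crank '[[1,[0,0,0.01],[0,0,0]],[1,[0,0,0],[0,0,0]]]' |f
python3 -m crank '[[1,[0,0,0.01],[0,0,0]],[1,[0,0,0],[0,0,0]]]' |f
```

```text
time_s: 6.75 tcp_pos: [0.5118, 0.0509, 0.1105] wrist_force: [0.3, 0.6, 0.0] 
time_s: 6.95 tcp_pos: [0.5123, 0.0517, 0.1088] wrist_force: [0.0, -0.0, 0.7] 
time_s: 7.15 tcp_pos: [0.5125, 0.052, 0.1082] wrist_force: [-1.3, -0.7, 3.8] 
time_s: 7.35 tcp_pos: [0.5125, 0.0519, 0.1081] wrist_force: [-3.5, -0.6, 9.5] 
time_s: 7.55 tcp_pos: [0.5126, 0.0519, 0.1081] wrist_force: [-6.1, -0.2, 15.0]
```

Lid 2 is rigid at z = 0.108. Now lid 1.

```bash
python3 -m crank '[[1,[0,0,-0.25],[0,0,0]],[1,[0,0.4,0],[0,0,0]],[1,[0,0.4,0],[0,0,0]],[1,[0,0.1,0],[0,0,0]],[1,[0,0,0],[0,0,0]],[1,[0,0,0],[0,0,0]]]' 
python3 go.py 1 -.047 0
```

```text
time_s: 8.15
tcp_pos: [0.5331, 0.1389, 0.1301]
ee_rot: [[-0.971, 0.24, -0.001], [0.24, 0.971, -0.001], [0.001, -0.001, -1.0]]
wrist_force: [-0.6, -0.6, 0.1]
gripper_width: 0.008
shift/0.1m [-0.013  0.006  0.253] tcp [0.5331 0.1389 0.1301] yawerr 0.04 tilt [-0.0014 -0.0006] F [-0.59 -0.58  0.13] j [  31.   20.  -17.   -0.  -53. -135.] t 8.15
```

```bash
f(){ grep -E "tcp_pos|wrist|time"|tr '\n' ' ';echo; }
python3 -m crank '[[1,[0,0,0.17],[0,0,0]],[1,[0,0,0],[0,0,0]],[1,[0,0,0],[0,0,0]]]' |f
python3 -m crank '[[1,[0,0,0.02],[0,0,0]],[1,[0,0,0],[0,0,0]]]' |f
python3 -m crank '[[1,[0,0,0.02],[0,0,0]],[1,[0,0,0],[0,0,0]]]' |f
python3 -m crank '[[1,[0,0,0.01],[0,0,0]],[1,[0,0,0],[0,0,0]]]' |f
python3 -m crank '[[1,[0,0,0.01],[0,0,0]],[1,[0,0,0],[0,0,0]]]' |f
python3 -m crank '[[1,[0,0,0.01],[0,0,0]],[1,[0,0,0],[0,0,0]]]' |f
```

```text
time_s: 8.45 tcp_pos: [0.5334, 0.1383, 0.1135] wrist_force: [0.7, 0.5, -0.3] 
time_s: 8.65 tcp_pos: [0.5339, 0.1392, 0.1119] wrist_force: [-0.0, 0.1, -0.3] 
time_s: 8.85 tcp_pos: [0.5337, 0.1394, 0.1095] wrist_force: [0.5, 0.7, 0.3] 
time_s: 9.05 tcp_pos: [0.5337, 0.1394, 0.1085] wrist_force: [-0.4, 0.6, -0.5] 
time_s: 9.25 tcp_pos: [0.5339, 0.1395, 0.1083] wrist_force: [-2.0, 0.6, 4.5] 
time_s: 9.45 tcp_pos: [0.5339, 0.1395, 0.1083] wrist_force: [-4.1, 0.0, 9.7]
```

All four ended on something rigid, but comparing contact height with the camera fit gives +3.6, +4.2, +4.5 and −1.9 mm for lids 1 to 4. Lid 4 stopped about 6 mm lower than the others suggest, so it probably tipped under a force lost in the noise. I'll go back and press it again, with pictures.

```bash
python3 -m crank '[[1,[0,0,-0.3],[0,0,0]],[1,[0,-0.45,0],[0,0,0]],[1,[0,-0.45,0],[0,0,0]],[1,[0,-0.45,0],[0,0,0]],[1,[0,-0.45,0],[0,0,0]],[1,[0,-0.45,0],[0,0,0]],[1,[0,-0.45,0],[0,0,0]],[1,[0,0,0],[0,0,0]]]' 
python3 -m crank '[[1,[0,0,0],[0,0,0]],[1,[0,0,0],[0,0,0]]]' >/dev/null
python3 go.py 4 -.047 0;  python3 - <<'E'
from station import r;import cv2
cv2.imwrite("pics/s2.png",cv2.resize(r.capture("scene")["img"][145:300,200:340],None,fx=3.8,fy=3.8,interpolation=cv2.INTER_CUBIC))
E
```

```text
time_s: 10.25
tcp_pos: [0.4673, -0.1264, 0.1363]
ee_rot: [[-0.969, 0.245, -0.001], [0.245, 0.969, -0.0], [0.001, -0.0, -1.0]]
wrist_force: [-0.1, 0.8, -0.6]
gripper_width: 0.008
shift/0.1m [-0.002 -0.006  0.311] tcp [ 0.4695 -0.1223  0.1365] yawerr 0.08 tilt [0.0004 0.0001] F [-0.64 -0.01 -0.4 ] j [   5.   13.  -26.   -0.  -51. -108.] t 10.45
```

View pics/s2.png

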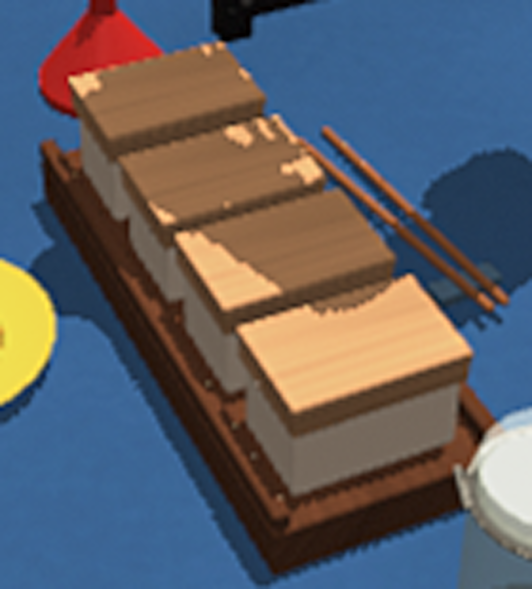

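Lid 4's corners, (68,75) and (220,42) in the zoom, are essentially where they started. Pressing it again in 1 mm steps.

```bash
f(){ grep -E "tcp_pos|wrist|time"|tr '\n' ' ';echo; }
python3 -m crank '[[1,[0,0,0.24],[0,0,0]],[1,[0,0,0],[0,0,0]],[1,[0,0,0],[0,0,0]]]' |f
python3 -m crank '[[1,[0,0,0.02],[0,0,0]],[1,[0,0,0],[0,0,0]]]' |f
python3 -m crank '[[1,[0,0,0.02],[0,0,0]],[1,[0,0,0],[0,0,0]]]' |f
python3 -m crank '[[1,[0,0,0.02],[0,0,0]],[1,[0,0,0],[0,0,0]]]' |f
python3 -m crank '[[1,[0,0,0.02],[0,0,0]],[1,[0,0,0],[0,0,0]]]' |f
python3 - <<'E'
from station import r;import cv2
cv2.imwrite("pics/s3.png",cv2.resize(r.capture("scene")["img"][145:300,200:340],None,fx=3.8,fy=3.8,interpolation=cv2.INTER_CUBIC))
E
```

```text
time_s: 10.8 tcp_pos: [0.4693, -0.1219, 0.1125] wrist_force: [0.9, 0.3, 0.1] 
time_s: 11.0 tcp_pos: [0.4696, -0.1224, 0.111] wrist_force: [0.2, -0.4, 0.7] 
time_s: 11.2 tcp_pos: [0.4691, -0.1227, 0.1086] wrist_force: [-0.1, -0.4, 0.6] 
time_s: 11.4 tcp_pos: [0.4692, -0.1227, 0.1065] wrist_force: [0.4, 0.8, 1.1] 
time_s: 11.6 tcp_pos: [0.4691, -0.1228, 0.1044] wrist_force: [0.4, 1.0, 1.6]
```

View pics/s3.png

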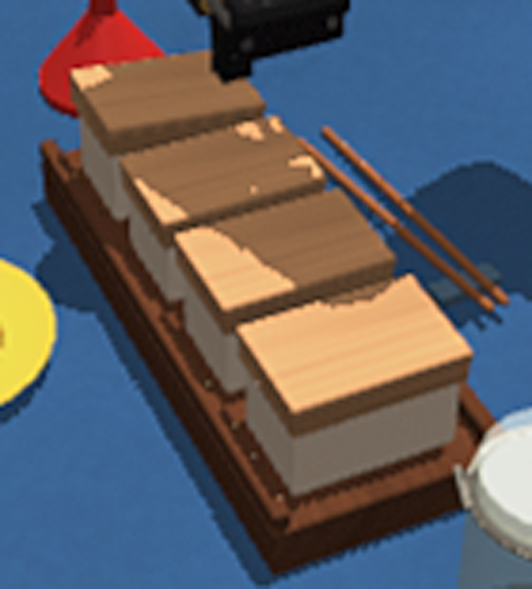

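Lid 4 does rock: its far end went up (left corner (68,75) → (72,68)) and its near end went down ((265,98) → (267,104)), with about 1.5 N over 6 mm of travel. Now I lift and move to its middle.

```bash
python3 -m crank '[[1,[0,0,0],[0,0,0]],[1,[0,0,-0.2],[0,0,0]],[1,[0,0,0],[0,0,0]],[1,[-0.24,0,0],[0,0,0]],[1,[-0.23,0,0],[0,0,0]],[1,[0,0,0],[0,0,0]],[1,[0,0,0],[0,0,0]]]'
python3 go.py 4 0 0
```

```text
time_s: 12.35
tcp_pos: [0.5143, -0.1339, 0.1236]
ee_rot: [[-0.971, 0.24, -0.002], [0.24, 0.971, 0.0], [0.002, 0.0, -1.0]]
wrist_force: [-0.2, 0.8, 0.2]
gripper_width: 0.002
shift/0.1m [-0.01  -0.     0.181] tcp [ 0.5143 -0.1339  0.1236] yawerr 0.0 tilt [-0.0017  0.0004] F [-0.19  0.81  0.16] j [   3.   19.  -20.   -0.  -51. -107.] t 12.35
```

```bash
f(){ grep -E "tcp_pos|wrist|time"|tr '\n' ' ';echo; }
python3 -m crank '[[1,[-0.005,0,0.11],[0,0,0]],[1,[0,0,0],[0,0,0]],[1,[0,0,0],[0,0,0]]]' |f
python3 -m crank '[[1,[0,0,0.02],[0,0,0]],[1,[0,0,0],[0,0,0]]]' |f
python3 -m crank '[[1,[0,0,0.02],[0,0,0]],[1,[0,0,0],[0,0,0]]]' |f
python3 -m crank '[[1,[0,0,0.02],[0,0,0]],[1,[0,0,0],[0,0,0]]]' |f
python3 -m crank '[[1,[0,0,0.02],[0,0,0]],[1,[0,0,0],[0,0,0]]]' |f
python3 -m crank '[[1,[0,0,0.01],[0,0,0]],[1,[0,0,0],[0,0,0]]]' |f
python3 -m crank '[[1,[0,0,0.01],[0,0,0]],[1,[0,0,0],[0,0,0]]]' |f
```

```text
time_s: 12.65 tcp_pos: [0.5144, -0.134, 0.1129] wrist_force: [0.8, -0.1, 0.1] 
time_s: 12.85 tcp_pos: [0.5151, -0.134, 0.1115] wrist_force: [-0.1, -0.5, -0.3] 
time_s: 13.05 tcp_pos: [0.5151, -0.1341, 0.1094] wrist_force: [-0.4, -0.5, -1.2] 
time_s: 13.25 tcp_pos: [0.5155, -0.1341, 0.1079] wrist_force: [0.1, 1.0, 2.2] 
time_s: 13.45 tcp_pos: [0.5155, -0.1341, 0.106] wrist_force: [-1.8, 0.5, 4.2] 
time_s: 13.65 tcp_pos: [0.5155, -0.1341, 0.105] wrist_force: [-0.0, 0.8, 4.7] 
time_s: 13.85 tcp_pos: [0.5155, -0.1341, 0.1039] wrist_force: [-0.9, 0.5, 4.2]
```

```bash
f(){ grep -E "tcp_pos|wrist|time"|tr '\n' ' ';echo; }
python3 -m crank '[[1,[0,0,0.01],[0,0,0]],[1,[0,0,0],[0,0,0]]]' |f
python3 -m crank '[[1,[0,0,0.01],[0,0,0]],[1,[0,0,0],[0,0,0]]]' |f
python3 -m crank '[[1,[0,0,0.01],[0,0,0]],[1,[0,0,0],[0,0,0]]]' |f
python3 -m crank '[[1,[0,0,0.01],[0,0,0]],[1,[0,0,0],[0,0,0]],[1,[0,0,0],[0,0,0]],[1,[0,0,0],[0,0,0]]]' |f
python3 - <<'E'
from station import r;import cv2
cv2.imwrite("pics/s4.png",cv2.resize(r.capture("scene")["img"][145:300,200:340],None,fx=3.8,fy=3.8,interpolation=cv2.INTER_CUBIC))
cv2.imwrite("pics/t4.png",r.capture("top")["img"])
print(r.sense()["wrist_force"],r.sense()["tcp_pos"])
E
```

```text
time_s: 14.05 tcp_pos: [0.5155, -0.1341, 0.1029] wrist_force: [-1.0, 0.6, 4.7] 
time_s: 14.25 tcp_pos: [0.5155, -0.1341, 0.1028] wrist_force: [-3.2, 1.1, 9.8] 
time_s: 14.45 tcp_pos: [0.5155, -0.1342, 0.1027] wrist_force: [-4.4, 2.7, 15.1] 
time_s: 14.85 tcp_pos: [0.5156, -0.1342, 0.1027] wrist_force: [-6.8, 2.6, 19.6] 
[-7.21869787  4.20859062 19.8024249 ] [ 0.51558776 -0.13418146  0.10265656]
```

View pics/s4.png

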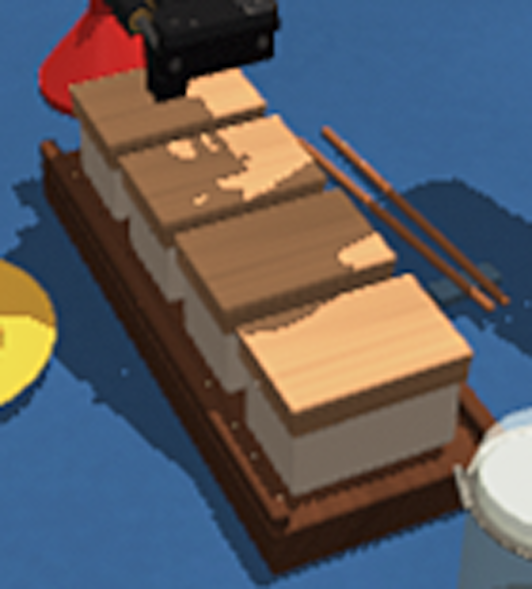

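View pics/t4.png

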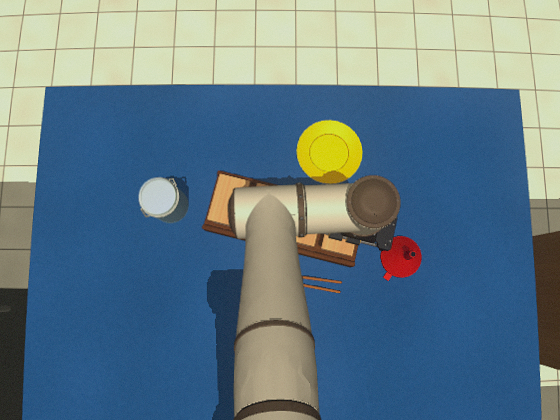

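Lid 4 sits level and about 6 mm lower, with corners at (70,83) and (265,103) in the zoom. It stopped hard at z = 0.1027 under about 20 N. The jar, plate, funnel and visible chopstick ends are at the same pixels as before, so I'm handing the job in.

```bash
python3 -c "
from station import r
r.finish_job()"
```

```text
the job is handed in; nothing more can be done
```

The loose lid was at place_4. I pressed it home on its middle and handed the job in with the shut fingertips still holding it down at about 20 N. The hand-in gives no verdict, and the lid's seat and tilt could not be read directly.

- **Finding it:** I pressed the robot-side end of each lid in turn, and all four seemed rigid at first. The contact heights for lids 1–3 were about 4 mm above the camera fit, but lid 4's was 2 mm below it. Its end had gone down about 6 mm without my noticing, because 1.5 N is close to the force noise. I pressed it again: about 1.5 N over roughly 5 mm of travel, with the tilt visible in the picture.
- **First press on lid 4:** it reached about 14 N, more than the gentle press intended. Afterwards the lid's corners were essentially where they started, so it did not seem to have been pushed home.
- **Pressing home:** the lid slid down on its middle at about 4–5 N, then stopped hard at z = 0.1027 m. That is about 6 mm below where contact began.
- **Last checks:** the scene picture shows the lid level and lower. The jar, plate and funnel had not moved visibly. In the last top view the arm hid part of the chopsticks, but the visible ends were in place. Total time was about 15 s.

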